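# Load a sweets tin through the dust flap

## Task

Set the long-handled steel sweets tin down in the open mouth of the aluminium lane, nose towards the flap, then push it through the hanging flap until the flap has dropped shut behind the tin's body, and press it gently against the sprung counting pad at the far end with a push of about 12 newtons for about a second, never more than 20 newtons on the pad, then let go. Keep the robot itself off the flap, and leave the loose sweet blocks, the jar and the bowl where they are.

Things in the scene. Friction and masses are not known exactly. Their poses are not given: they have to be found in the camera images.
- tin_mid (a point): Sweets tin: closed plain steel box 90 long x 60 wide x 36 high (mm), 0.26 to 0.46 kg. Point: centre of that box, 18 mm above its underside; +x to its nose (away from the handle), y across, z up. From the bottom of its tail a flat strap handle (22 wide, 8 high) runs back 100 mm to an upright tab. Centre of mass 10 to 25 mm behind this point: lift the box across its 60 mm width.
- tin_tab (a point): Centre of the upright tab at the end of the tin's handle: 12 long (along the tin) x 22 wide x 36 high (mm), level with the tin's underside; it lies 145 mm behind tin_mid and the tin can be pushed on its rear face, 6 mm behind this point. Same axes as tin_mid.
- lane: Fixed loading lane. Origin on the counter below the flap's hinge, on the centre line; +x = direction in which tins are pushed, y across, z up. Floor plate 4 mm thick, x = -105 to +195 mm. Two guide rails along it, 68 mm apart inside, 6 mm thick, tops 14 mm above the counter. At x = 0 two posts 68 mm high (outer faces 46 mm from the centre line) carry the flap. A tin slides with 1 to 4 N of friction.
- lane_mouth (a point): Spot on the lane's floor (4 mm above the counter) at lane x = -63 mm, in the mouth, which is open above from x = -105 to -7 mm. A tin set down with tin_mid above this point has its nose 18 mm short of the flap and its handle sticking out of the mouth. Same axes as the lane.
- bay (a point): Middle of the bay's floor at lane x = 98 mm, where the tin ends. From x = 7 to 189 mm the bay is covered by a clear hood, top 70 mm above the counter, so a tin can enter only through the flap. Same axes as the lane.
- flap (a joint): Plain dark steel flap 66 wide x 36 high (mm), hinged along its top edge 60 mm above the counter: the handle strap passes below it, the tin's box does not. 0 rad = hanging shut; grows towards the bay (to 1.5), cannot swing back. It rides on the lid at about 1 rad and falls shut by its own weight once tin_mid is past lane x of about 77 mm. Only the tin may push it.
- endstop: Fixed dark bracket at the bay's far end; origin on the lane's floor and centre line at lane x = 160 mm, lane's axes. It carries a rubber pad facing the tin, on a spring of 4 N/mm, travel 11 mm, then solid. The pad is set differently each time and not reported: its free face lies 30 to 6 mm before this origin, to be found by feel; the nose meets it with tin_mid at lane x of 85 to 109 mm.
- block_a: Bystander: sesame sweet block 55 x 40 x 28 mm, origin under its centre.
- block_b: Bystander: sesame sweet block 50 x 36 x 26 mm, origin under its centre.
- block_c: Bystander: dark red sweet block 45 x 32 x 26 mm, origin under its centre.
- jar: Bystander: amber glass jar, 68 across, 100 high (mm), origin under its centre.
- bowl: Bystander: white bowl, 120 across, 45 high (mm), origin under its centre.
There are look-alikes about, which are no part of the job. Leave any orange look-alike of the part that bears tin_mid alone.

How it is judged:
By the outcome, as a careful person would: the job done as asked, in the order asked, and still so for the second after the job is handed in, with the robot touching nothing.
It also fails if it takes over 67 s, if anything falls off the work surface, if the arm or the gripper's body presses on something with over 40 N, if the wrist force passes 120 N, or if a joint passes its speed limit or range.

## Robot

A 7-joint arm with a two-finger parallel gripper is mounted at the origin on the work surface. World frame = base frame: x ahead of the robot, y to its left, z up, the work surface at z = 0. Lengths are in m, angles in rad, forces in N, time in s.
With the tool pointing down it reaches from about 0.4 to 0.875 m from the base axis. Payload 19.3 kg.
Tool frame: the origin (TCP) lies midway between the tips of the shut fingers; the grasp point (between the pads) lies 19 mm behind it; z points along the fingers, y is the direction in which the jaws open and shut (so a half turn about z gives the same grasp; the last joint's range is limited). The gripper opens to 85 mm and grips with 20 to 120 N. Pads are 22 mm wide; open, the fingers measure 114 mm over their backs; the gripper's body (76 mm by 85 mm) begins 54 mm behind the grasp point. The pads swing forward as they close: fully open they stand 13 mm farther back than shut.
Start: joints at [-0.07, 0.521, -0.036, 1.599, 0.021, 1.021, -0.113], TCP at [0.625, -0, 0.231] pointing down, gripper open.
Joint ranges: [-2.91, 2.91], [-0.3, 2.13], [-1.5, 1.42], [0.17, 2.43], [-1.26, 4.41], [0.16, 1.93], [-2.52, 2.52]. Speed limits (rad/s): [1.89, 1.89, 2.39, 2.39, 3.01, 3.01, 3.01].

## Interface

Orientations are given as [roll, pitch, yaw] about the fixed x, y, z axes, in that order (R = Rz(yaw) Ry(pitch) Rx(roll)).
In Python, from workcell import telemetry, cams, workorder gives the robot as it stands. The module is installed in compiled form; this text tells all that it offers.
- The arm moves only by the tool apply_moves, never from a script. Its argument "steps" is a list of rows, each a list of 4 numbers: the shift along the tool's x, y, z in cm, then the turn about the tool's z in rad. A call has exactly 10 rows; each row is the pose to reach, as a shift and turn from the pose commanded when the call began, along the tool's axes at that moment; what a row does not reach only later rows make up. A row lasts 1/12 s, in which the tool goes at most 41.7 mm and 7.16 degrees, less where a joint would pass 70% of its speed; a pose out of reach is approached as far as the arm can. A call with a gripper value outside its range is refused whole. "claw" is the closure, from 0 (fully open) to 1 (shut), set as the call begins (left out, the last holds). The fingers move at their own pace and stop on an object; "force" is the grip in N (left out, the last holds). Time passes only in rows, so rows that repeat a pose let the fingers close, or fill a call up. It gives the time, the measured TCP pose, the force and the opening at its end, in the units of the state.
- telemetry.observe(): the state, without advancing time (a new reading comes with each control period).
- cams.grab_frame(name): name is "scene" or "side" or "wrist"; returns a dict with "color" (420x560x3 uint8, red, green, blue), "mtx" (3x3 intrinsics, pixels), "eye" and "orientation" of the camera in the world; the wrist camera has in their place "T_tool_cam" (4x4, takes a point from camera to tool coordinates, whose origin is the TCP and whose axes are the flange's). Camera axes: x right, y down, z forward; pixel columns grow to the right and rows downward; lengths in m; the calibration is good to about 2 mm. A picture is of the moment at which its call begins: read the wrist's pose just before it. There is no depth.
- workorder.job_done(): hands the job in, once; it reports no verdict.
Trained networks look in the newest picture that a camera, given by its name, has taken for a name from the list of things; names that differ only in an ending like _2 or _b are one class to them, and where a whole thing is asked for, a point or a joint stands for the part that bears it (a point fixed in the world has none). Each returns a list of dicts, best first, with "score" (0 to 1); they miss things now and then, are a little off and sometimes report something else, mostly with a low value. They report only what shows in the picture. A call takes as long as a camera call. They do not tell look-alikes from the thing itself.
- cams.find_in(camera, name): "box" ([left, top, width, height] in pixels, round what is visible of it).
- cams.pinpoint(camera, name): "uv" ([column, row] in pixels: a listed point, or the origin of a listed thing).
The state is a dict: "clock": time; "qpos": joint angles; "qd": joint speeds; "joint_efforts": joint torques, N m; "position": TCP position; "tool_rot": TCP orientation; "force": force on the tool from outside, world axes, zero at the start; "moment": the same for the moment, N m; "grip_width": finger opening in m.
Only numpy, scipy, OpenCV 4.12 (cv2) and the standard library are available. Lean on these libraries where they do the work, as an engineer would, in place of code of your own. Each camera call takes 0.05 s, during which the arm holds its last target. There are 200 camera calls.

## Working session

There is one attempt and no reset: what is moved stays moved. The work goes in short steps, Python scripts to look and compute and a tool call to move; the robot and the scene stay as the last step left them, time stands still between calls to the robot, and variables do not carry over. Pictures are saved under pics/ and viewed, about 8 in all and at most 12, crops included, and the job is handed in when it is done.

Besides the shell and the picture viewer there is one more tool, called after "Emit:" by a JSON object that holds its "op" and its "data", one argument or row to a line. apply_moves: Moves the arm, as the interface text tells. Its arguments: {"type":"object","properties":{"steps":{"type":"array"},"claw":{"type":"number"},"force":{"type":"number"}},"required":["steps"]}

```bash
mkdir -p pics; cat > h.py <<'E'
import numpy as np, cv2
from scipy.spatial.transform import Rotation as R
from workcell import telemetry, cams, workorder
def rot(o):
    o=np.array(o,float)
    if o.shape==(3,3): return o
    return (R.from_quat(o) if o.size==4 else R.from_euler('xyz',o)).as_matrix()
def grab(n):
    s=telemetry.observe(); f=cams.grab_frame(n); K=np.array(f['mtx'])
    if n=='wrist':
        T=np.array(f['T_tool_cam']); Rt=rot(s['tool_rot'])
        Rc=Rt@T[:3,:3]; e=Rt@T[:3,3]+np.array(s['position'])
    else: Rc=rot(f['orientation']); e=np.array(f['eye'])
    return f['color'],K,Rc,e
def at(uv,z,c):
    _,K,Rc,e=c; d=Rc@np.linalg.inv(K)@[uv[0],uv[1],1]; return e+d*(z-e[2])/d[2]
def proj(p,c):
    _,K,Rc,e=c; q=K@Rc.T@(np.array(p)-e); return q[:2]/q[2]
def save(n,img): cv2.imwrite('pics/'+n+'.png',img[:,:,::-1])
E
python3 - <<'E'
from h import *
s=telemetry.observe(); print(s['clock'],s['position'],s['tool_rot'],s['force'],s['grip_width'])
ims=[]
for n in ['scene','side']:
    c=grab(n); ims.append(c[0])
    f=cams.grab_frame(n); print(n,f['eye'],f['orientation'])
    for k,z in [('tin_mid',.018),('tin_tab',.018),('lane',0),('lane_mouth',.004),('bay',.004),('endstop',.004),('flap',.06),('block_a',0),('block_b',0),('block_c',0),('jar',0),('bowl',0)]:
        print(k,[(np.round(d['uv']).tolist(),round(d['score'],2),np.round(at(d['uv'],z,c)[:2],3).tolist()) for d in cams.pinpoint(n,k)[:4]])
    save(n,c[0])
E
```

```text
0.0 [ 6.24662347e-01 -2.91847022e-05  2.30728020e-01] [-3.14046016e+00  6.59303179e-05  1.57073082e+00] [-0.84327221 -0.10686518 -0.3198465 ] 0.08566607821903313
scene [1.50486116 0.42813683 0.84075623] [-2.17311029  0.01284824  1.95425527]
tin_mid [([369.0, 202.0], 0.92, [0.266, 0.189]), ([302.0, 227.0], 0.89, [0.452, 0.05]), ([267.0, 181.0], 0.78, [0.264, -0.137])]
tin_tab [([417.0, 211.0], 0.87, [0.262, 0.33]), ([228.0, 198.0], 0.82, [0.396, -0.208]), ([376.0, 249.0], 0.67, [0.474, 0.262]), ([256.0, 213.0], 0.65, [0.439, -0.097])]
lane [([248.0, 268.0], 0.67, [0.647, -0.026])]
lane_mouth [([225.0, 258.0], 0.77, [0.634, -0.097])]
bay [([275.0, 283.0], 0.71, [0.675, 0.061])]
endstop [([303.0, 288.0], 0.6, [0.667, 0.129])]Traceback (most recent call last):
  File "<stdin>", line 8, in <module>
ValueError: it knows: bay, block, bowl, endstop, jar, lane, lane_mouth, tin_mid, tin_tab
```

```bash
python3 - <<'E'
from h import *
for n in ['scene','side','wrist']:
    c=grab(n); print(n)
    for k,z in [('tin_mid',.018),('tin_tab',.018),('lane',0),('lane_mouth',.004),('bay',.004),('endstop',.004),('block',0),('jar',0),('bowl',0)]:
        print(k,[(np.round(d['uv']).tolist(),round(d['score'],2),np.round(at(d['uv'],z,c)[:2],3).tolist()) for d in cams.pinpoint(n,k)[:4]])
    save(n,c[0])
a=[cv2.imread(f'pics/{n}.png') for n in ['scene','side']]
cv2.imwrite('pics/wr.png',a[0])
E
```

```text
scene
tin_mid [([369.0, 198.0], 0.89, [0.248, 0.187]), ([305.0, 228.0], 0.56, [0.455, 0.059])]
tin_tab [([230.0, 195.0], 0.88, [0.381, -0.21]), ([417.0, 211.0], 0.63, [0.264, 0.329])]
lane [([244.0, 270.0], 0.74, [0.654, -0.034])]
lane_mouth [([226.0, 258.0], 0.89, [0.633, -0.094])]
bay [([275.0, 282.0], 0.91, [0.673, 0.061])]
endstop [([301.0, 288.0], 0.69, [0.669, 0.125])]
block [([376.0, 253.0], 0.55, [0.471, 0.263]), ([203.0, 184.0], 0.54, [0.327, -0.334]), ([155.0, 216.0], 0.5, [0.532, -0.38])]
jar [([416.0, 289.0], 0.59, [0.567, 0.382])]
bowl [([436.0, 262.0], 0.75, [0.45, 0.411]), ([155.0, 216.0], 0.52, [0.532, -0.38])]
side
tin_mid [([188.0, 193.0], 0.96, [0.269, 0.182]), ([282.0, 209.0], 0.81, [0.474, 0.063]), ([201.0, 301.0], 0.59, [0.251, -0.161])]
tin_tab [([282.0, 256.0], 0.9, [0.436, -0.084]), ([174.0, 160.0], 0.78, [0.249, 0.328]), ([285.0, 138.0], 0.42, [0.557, 0.349])]
lane [([365.0, 226.0], 0.81, [0.65, -0.027])]
lane_mouth [([371.0, 249.0], 0.56, [0.635, -0.103])]
bay [([359.0, 194.0], 0.68, [0.674, 0.081])]
endstop []
block [([264.0, 374.0], 0.93, [0.337, -0.339]), ([371.0, 368.0], 0.86, [0.526, -0.378]), ([256.0, 171.0], 0.85, [0.453, 0.249])]
jar [([289.0, 137.0], 0.56, [0.575, 0.374])]
bowl [([244.0, 135.0], 0.9, [0.457, 0.421])]
wrist
tin_mid [([136.0, 135.0], 0.97, [0.459, 0.056]), ([9.0, 297.0], 0.59, [0.25, -0.165])]
tin_tab [([140.0, 245.0], 0.96, [0.444, -0.085]), ([117.0, 318.0], 0.64, [0.396, -0.199])]
lane [([294.0, 202.0], 0.61, [0.648, -0.031])]
lane_mouth [([288.0, 245.0], 0.89, [0.64, -0.091])]
bay []
endstop []
block [([101.0, 386.0], 0.72, [0.335, -0.346])]
jar [([138.0, 245.0], 0.65, [0.433, -0.093])]
bowl []
```

View pics/scene.png

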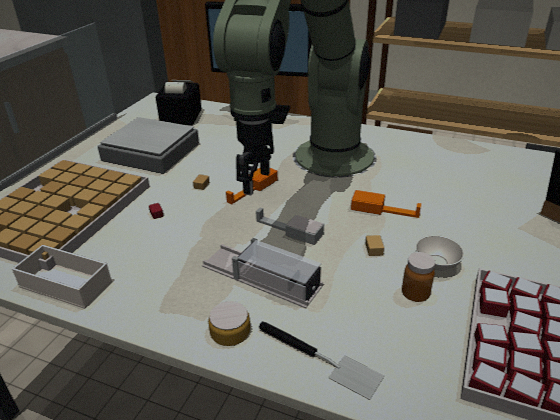

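View pics/side.png

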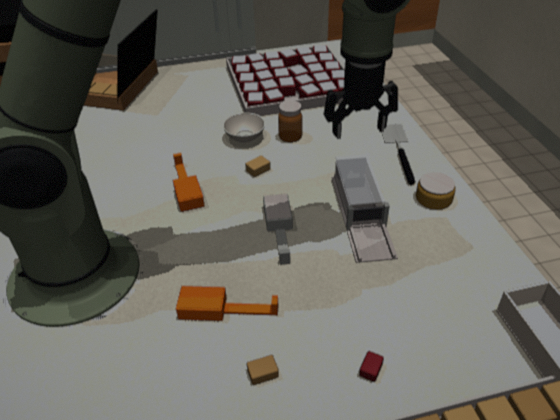

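View pics/wrist.png

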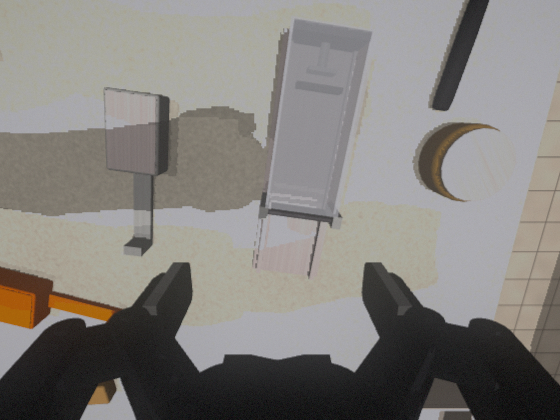

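Candidates for the tin: orange at scene (369,202), orange at (267,181), and plain steel at (302,227), which is wrist (136,135). The steel one is the tin: the nose points to +y and the tab is at wrist (140,245). The lane mouth faces −y at wrist (288,245). I'll take a closer look at the mouth first, then at the tin.

Emit:
{"op": "apply_moves", "data": {
  "steps": [
    [-2, 0.2, 2, 0.06],
    [-4, 0.5, 4, 0.12],
    [-6, 0.8, 6, 0.2],
    [-8, 1, 7, 0.22],
    [-8, 1, 8, 0.22],
    [-8, 1, 8, 0.22],
    [-8, 1, 8, 0.22],
    [-8, 1, 8, 0.22],
    [-8, 1, 8, 0.22],
    [-8, 1, 8, 0.22]
  ],
  "claw": 0
}}

```text
clock: 2.73
position: [0.6353, -0.0793, 0.1521]
tool_rot: [3.141, -0.0, 1.352]
force: [-0.7, -0.3, 0.1]
grip_width: 0.085
```

```bash
python3 - <<'E'
from h import *
c=grab('wrist'); s=telemetry.observe(); print(s['clock'],s['position'],s['tool_rot'])
for k,z in [('lane',0),('lane_mouth',.004),('bay',.004),('endstop',.004),('tin_mid',.018),('tin_tab',.018)]:
    print(k,[(np.round(d['uv']).tolist(),round(d['score'],2),np.round(at(d['uv'],z,c)[:2],4).tolist()) for d in cams.pinpoint('wrist',k)[:3]])
save('lane',c[0]); np.save('lane.npy',np.array([c[1],c[2],np.tile(c[3],(3,1))]))
cv2.imwrite('pics/lane2.png',cv2.resize(c[0],None,fx=1.42,fy=1.42,interpolation=cv2.INTER_CUBIC)[:,:,::-1])
E
```

```text
2.7833 [ 0.63526629 -0.07951583  0.15195817] [ 3.14071990e+00 -2.70941632e-04  1.35154812e+00]
lane [([281.0, 142.0], 0.72, [0.6509, -0.0284])]
lane_mouth [([286.0, 210.0], 0.62, [0.6409, -0.0967])]
bay [([50.0, 94.0], 0.74, [0.4526, 0.0606])]
endstop []
tin_mid [([51.0, 94.0], 0.83, [0.4632, 0.0574])]
tin_tab [([94.0, 245.0], 0.82, [0.4418, -0.0865]), ([48.0, 92.0], 0.22, [0.4611, 0.0591])]
```

View pics/lane2.png

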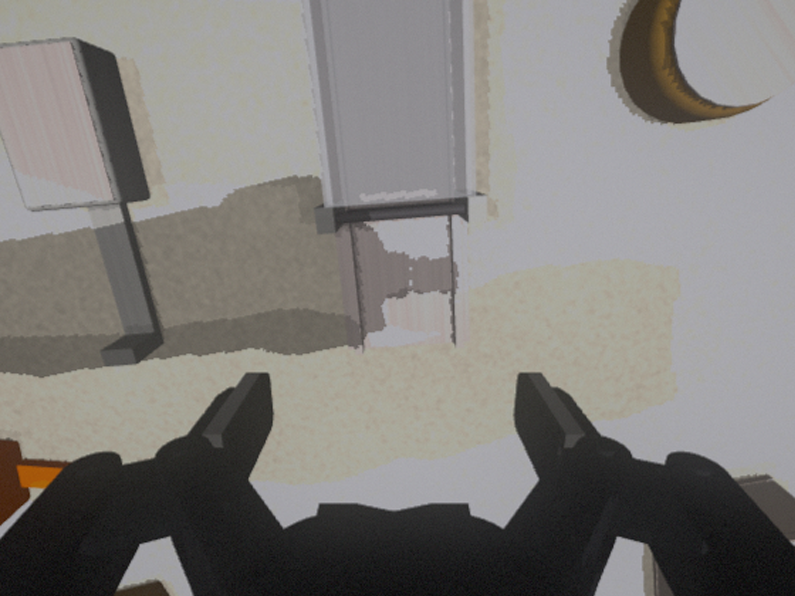

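Emit:
{"op": "apply_moves", "data": {
  "steps": [
    [3, -3, -1, 0],
    [6, -6, -1, -0.05],
    [8, -9, -1, -0.1],
    [9, -12, -1, -0.12],
    [10, -15, -1, -0.12],
    [10, -18, -1, -0.12],
    [10, -18, -1, -0.12],
    [10, -18, -1, -0.12],
    [10, -18, -1, -0.12],
    [10, -18, -1, -0.12]
  ]
}}

```text
clock: 3.92
position: [0.482, 0.0565, 0.1614]
tool_rot: [3.141, -0.0, 1.47]
force: [-0.4, -0.2, -0.3]
grip_width: 0.0857
```

```bash
python3 - <<'E'
from h import *
c=grab('wrist'); s=telemetry.observe(); print(s['clock'],s['position'],s['tool_rot'])
for k,z in [('tin_mid',.018),('tin_tab',.018)]:
    print(k,[(np.round(d['uv']).tolist(),round(d['score'],2),np.round(at(d['uv'],z,c)[:2],4).tolist()) for d in cams.pinpoint('wrist',k)[:3]])
np.save('tin.npy',np.array([c[1],c[2],np.tile(c[3],(3,1))]))
cv2.imwrite('pics/tin2.png',cv2.resize(c[0],None,fx=1.42,fy=1.42,interpolation=cv2.INTER_CUBIC)[:,:,::-1])
E
```

```text
3.9667 [0.48187792 0.0565274  0.16121949] [3.14128608e+00 9.95349350e-06 1.47005239e+00]
tin_mid [([110.0, 384.0], 0.97, [0.2501, -0.1637]), ([257.0, 198.0], 0.9, [0.4624, 0.0566]), ([21.0, 77.0], 0.84, [0.2655, 0.1892])]
tin_tab [([255.0, 320.0], 0.64, [0.4416, -0.0887])]
```

View pics/tin2.png

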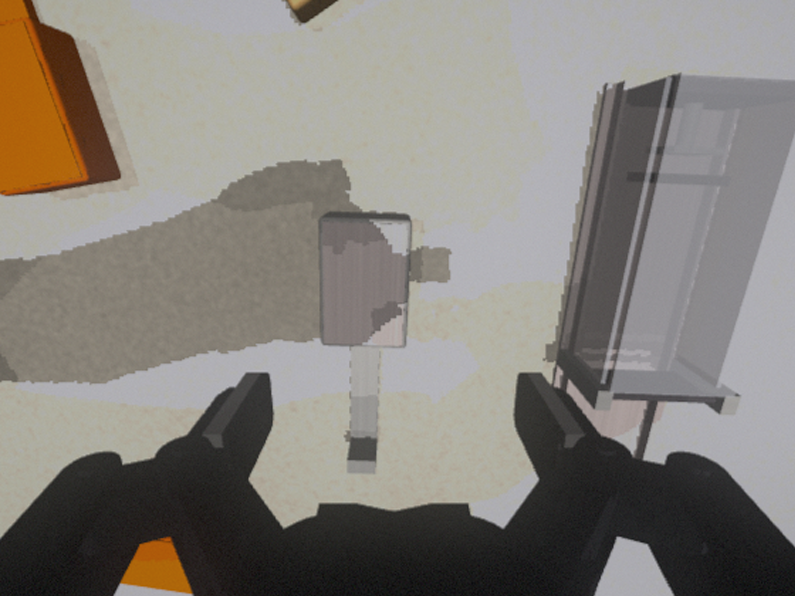

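```bash
python3 - <<'E'
from h import *
def ld(n):
    a=np.load(n); return (None,a[0],a[1],a[2][0])
c=ld('tin.npy')
print('cam',c[3])
P=[at(np.array(p)/1.42,.036,c)[:2] for p in [(320,219),(411,219),(407,347),(320,345)]]
print('lid',np.round(P,4), 'mid',np.mean(P,0), 'len',np.linalg.norm(P[0]-P[3]),np.linalg.norm(P[1]-P[2]),'w',np.linalg.norm(P[0]-P[1]),np.linalg.norm(P[3]-P[2]))
for a,b in((3,0),(2,1)): v=P[b]-P[a]; print('ang',np.arctan2(v[1],v[0]))
t=np.mean([at(np.array(p)/1.42,.036,c)[:2] for p in [(348,437),(377,437),(376,460),(347,459)]],0); v=np.mean(P,0)-t; print('tab',t,np.linalg.norm(v),np.arctan2(v[1],v[0]))
c=ld('lane.npy')
for z in(.004,.014):
  Q=[at(np.array(p)/1.42,z,c)[:2] for p in [(363,350),(456,345),(350,226),(452,221)]]
  print(z,np.round(Q,4),'w',np.linalg.norm(Q[0]-Q[1]),np.linalg.norm(Q[2]-Q[3]))
  for a,b in((0,2),(1,3)): v=Q[b]-Q[a]; print('ang',np.arctan2(v[1],v[0]))
for uv in [(316,206),(340,206),(316,230),(484,195),(468,197),(468,220)]:
  print(uv,np.round(at(np.array(uv)/1.42,.068,c),4))
E
```

```text
cam [0.48961227 0.13327778 0.30454165]
lid [[0.4403 0.1053]
 [0.4979 0.0994]
 [0.4873 0.0113]
 [0.427  0.019 ]] mid [0.4631259  0.05877958] len 0.08728712907517115 0.08872407488600598 w 0.05786504757173342 0.06079563683420255
ang 1.417111535832491
ang 1.4507899053378162
tab [ 0.44561719 -0.06874522] 0.12872113694829995 1.4343528803719854
0.004 [[ 0.6007 -0.1301]
 [ 0.6704 -0.1415]
 [ 0.6143 -0.037 ]
 [ 0.684  -0.049 ]] w 0.07066584543476648 0.07065161610570687
ang 1.4254862496867557
ang 1.4257896510171997
0.014 [[ 0.6025 -0.1258]
 [ 0.6698 -0.1368]
 [ 0.6156 -0.0358]
 [ 0.6828 -0.0474]] w 0.06823988712413266 0.06822614628790673
ang 1.4254862496867553
ang 1.4257896510172001
(316, 206) [ 0.6075 -0.0155  0.068 ]
(340, 206) [ 0.62   -0.0183  0.068 ]
(316, 230) [ 0.6041 -0.0278  0.068 ]
(484, 195) [ 0.6959 -0.0294  0.068 ]
(468, 197) [ 0.6874 -0.0285  0.068 ]
(468, 220) [ 0.6854 -0.0405  0.068 ]
```

The tin is at about (0.463, 0.058) with yaw 1.43. The lane origin is at (0.651, −0.0275) with yaw 1.4256, and the rails measure 68.2 mm apart, so the calibration checks out. Lid corners in the enlarged view are (320,219), (411,219), (407,347) and (320,345), plain steel, which confirms the choice. I'm going down to grasp.

Emit:
{"op": "apply_moves", "data": {
  "steps": [
    [-0.5, -1, 2, 0.02],
    [-1.1, -2, 5, 0.04],
    [-1.1, -2, 8, 0.04],
    [-1.1, -2, 11, 0.04],
    [-1.1, -2, 13, 0.04],
    [-1.1, -2, 14.3, 0.04],
    [-1.1, -2, 15, 0.04],
    [-1.1, -2, 15.3, 0.04],
    [-1.1, -2, 15.3, 0.04],
    [-1.1, -2, 15.3, 0.04]
  ]
}}

```text
clock: 4.9
position: [0.4606, 0.0479, 0.0089]
tool_rot: [3.141, -0.0, 1.431]
force: [-0.2, -0.7, -0.6]
grip_width: 0.0853
```

Emit:
{"op": "apply_moves", "data": {
  "steps": [
    [0, 0, 0, 0],
    [0, 0, 0, 0],
    [0, 0, 0, 0],
    [0, 0, 0, 0],
    [0, 0, 0, 0],
    [0, 0, 0, 0],
    [0, 0, 0, 0],
    [0, 0, 0, 0],
    [0, 0, 0, 0],
    [0, 0, 0, 0]
  ],
  "claw": 1,
  "force": 60
}}

```text
clock: 5.73
position: [0.4607, 0.048, 0.0093]
tool_rot: [3.14, -0.0, 1.431]
force: [-2.0, -1.1, 16.9]
grip_width: 0.0589
```

Emit:
{"op": "apply_moves", "data": {
  "steps": [
    [0, 0, -0.5, 0],
    [0, 0, -1.5, 0],
    [0, 0, -3, 0],
    [0, 0, -5, 0],
    [0, 0, -7, 0],
    [0, 0, -8.5, 0],
    [0, 0, -9, 0],
    [0, 0, -9, 0],
    [0, 0, -9, 0],
    [0, 0, -9, 0]
  ]
}}

```text
clock: 6.57
position: [0.4597, 0.0478, 0.0976]
tool_rot: [-3.141, 0.0, 1.431]
force: [0.6, 0.0, -1.8]
grip_width: 0.0588
```

```bash
python3 - <<'E'
from h import *
c=grab('wrist'); s=telemetry.observe(); print(s['clock'],s['position'],s['tool_rot'],s['force'],s['moment'],s['grip_width'])
dz=s['position'][2]-.0085
for k in ('tin_mid','tin_tab'):
    print(k,[(np.round(d['uv']).tolist(),round(d['score'],2),np.round(at(d['uv'],.018+dz,c)[:2],4).tolist()) for d in cams.pinpoint('wrist',k)[:3]])
d=grab('side')
for k in ('tin_mid','tin_tab'):
    print(k,[(np.round(q['uv']).tolist(),round(q['score'],2),np.round(at(q['uv'],.018+dz,d)[:2],4).tolist()) for q in cams.pinpoint('side',k)[:3]])
np.save('held.npy',np.array([c[1],c[2],np.tile(c[3],(3,1))]))
b=np.full((600,800,3),0,np.uint8); b[:420,:560]=c[0]; q=cv2.resize(d[0][120:320,200:400],(240,240)); b[:240,560:]=q
save('held',b)
E
```

```text
6.6167 [0.45964234 0.04783852 0.09750293] [-3.14019951e+00  5.04558953e-04  1.43083305e+00] [-0.07628952  0.22558289 -3.36985689] [-0.01253169  0.06459791 -0.04059121] 0.058733204022854715
tin_mid [([278.0, 257.0], 0.56, [0.4616, 0.0572])]
tin_tab []
tin_mid [([189.0, 195.0], 0.75, [0.2673, 0.0665]), ([200.0, 307.0], 0.74, [0.2486, -0.2464]), ([278.0, 181.0], 0.58, [0.4671, 0.0593])]
tin_tab [([286.0, 228.0], 0.77, [0.4454, -0.0914]), ([175.0, 161.0], 0.73, [0.2516, 0.1994])]
```

View pics/held.png

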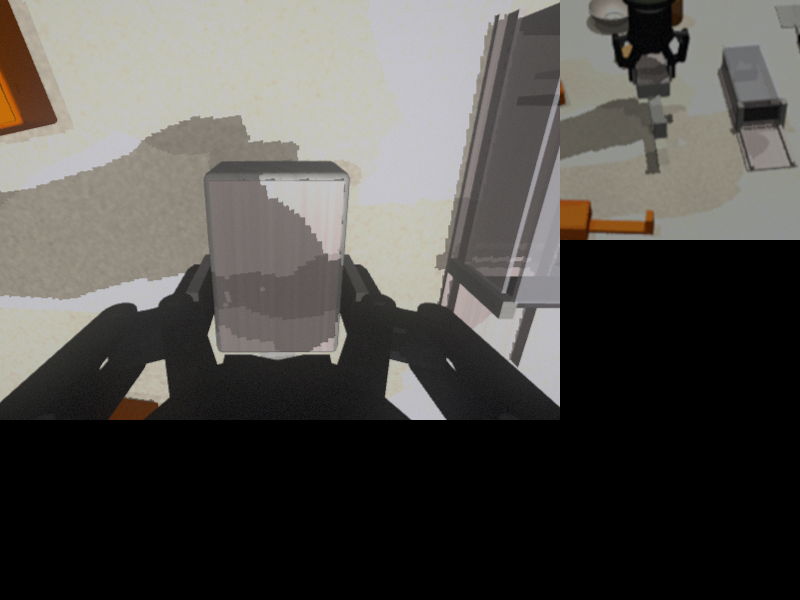

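```bash
python3 - <<'E'
from h import *
a=np.load('held.npy'); c=(None,a[0],a[1],a[2][0])
p=np.array([0.45964,0.04784]); yaw=1.4308
P=np.array([at(q,.125,c)[:2] for q in [(206,178),(349,178),(337,352),(218,352)]])
X=np.array([np.cos(yaw),np.sin(yaw)]);Y=np.array([X[1],-X[0]])
loc=np.c_[(P-p)@X,(P-p)@Y]; print(np.round(loc,4)); m=loc.mean(0)
v=loc[:2].mean(0)-loc[2:].mean(0); da=-np.arctan2(v[1],v[0]); print('mid',m,'tin yaw rel (world sense)',da)
yl=1.4256
L=np.array([np.cos(yl),np.sin(yl)]); tgt=np.array([.6511,-.0275])-.063*L
Y2=np.array([L[1],-L[0]])
for mm in (m,np.array([.010,0])):
  tp=tgt-mm[0]*L-mm[1]*Y2; d=tp-p; print('tcp',tp,'shift',d@X,d@Y,'turn',yaw-yl)
E
```

```text
[[ 0.0536 -0.0282]
 [ 0.0536  0.0288]
 [-0.0323  0.0293]
 [-0.0323 -0.0286]]
mid [0.01062468 0.00031767] tin yaw rel (world sense) 0.00020272139116836538
tcp [ 0.64013316 -0.10030401] shift -0.12150872014834302 0.19939924085941144 turn 0.0052000000000000934
tcp [ 0.64053787 -0.09973186] shift -0.12088569647487016 0.19972015870663656 turn 0.0052000000000000934
```

Emit:
{"op": "apply_moves", "data": {
  "steps": [
    [-1, 1.5, 0, 0.005],
    [-3, 5, 0, 0.005],
    [-5, 8.3, 0, 0.005],
    [-7, 11.5, 0, 0.005],
    [-9, 14.8, 0, 0.005],
    [-10.8, 17.8, 0, 0.005],
    [-11.8, 19.4, 0, 0.005],
    [-12.1, 19.95, 0, 0.005],
    [-12.1, 19.95, 1, 0.005],
    [-12.1, 19.95, 2, 0.005]
  ]
}}

```text
clock: 7.7
position: [0.6402, -0.0991, 0.0773]
tool_rot: [-3.141, -0.0, 1.426]
force: [-0.3, 0.0, -3.0]
grip_width: 0.0589
```

Emit:
{"op": "apply_moves", "data": {
  "steps": [
    [0, 0, 1, 0],
    [0, 0, 2, 0],
    [0, 0, 3, 0],
    [0, 0, 3.6, 0],
    [0, 0, 3.8, 0],
    [0, 0, 3.8, 0],
    [0, 0, 3.8, 0],
    [0, 0, 3.8, 0],
    [0, 0, 3.8, 0],
    [0, 0, 3.8, 0]
  ]
}}

```text
clock: 8.53
position: [0.641, -0.0998, 0.0407]
tool_rot: [3.141, 0.0, 1.426]
force: [-0.6, 0.0, -3.5]
grip_width: 0.0587
```

```bash
python3 - <<'E'
from h import *
c=grab('wrist'); s=telemetry.observe(); print(s['clock'],s['position'],s['tool_rot'],s['force'],s['grip_width'])
d=grab('side'); np.save('pre.npy',np.array([c[1],c[2],np.tile(c[3],(3,1))]))
yl=1.4256;L=np.array([np.cos(yl),np.sin(yl)]);Y=np.array([L[1],-L[0]]);o=np.array([.6511,-.0275]); r=np.array(s['position'][:2])-o
print('tcp in lane',r@L,r@Y)
b=np.full((600,800,3),0,np.uint8); im=c[0].copy()
for x in (-.105,-.007):
  for y in(-.034,.034):
    u=proj([*(o+x*L+y*Y),.014],c); cv2.circle(im,(int(u[0]),int(u[1])),2,(0,255,0),-1)
b[:420,:560]=im; b[:240,560:]=cv2.resize(d[0][150:280,310:440],(240,240),interpolation=cv2.INTER_CUBIC)
save('pre',b)
E
```

```text
8.5833 [ 0.64096617 -0.09977126  0.04062401] [ 3.14113933e+00 -5.71959827e-05  1.42571357e+00] [ 0.60808518 -0.50494918 -2.56184164] 0.058839244158356944
tcp in lane -0.07297701993066177 0.0004294980603050747
```

View pics/pre.png

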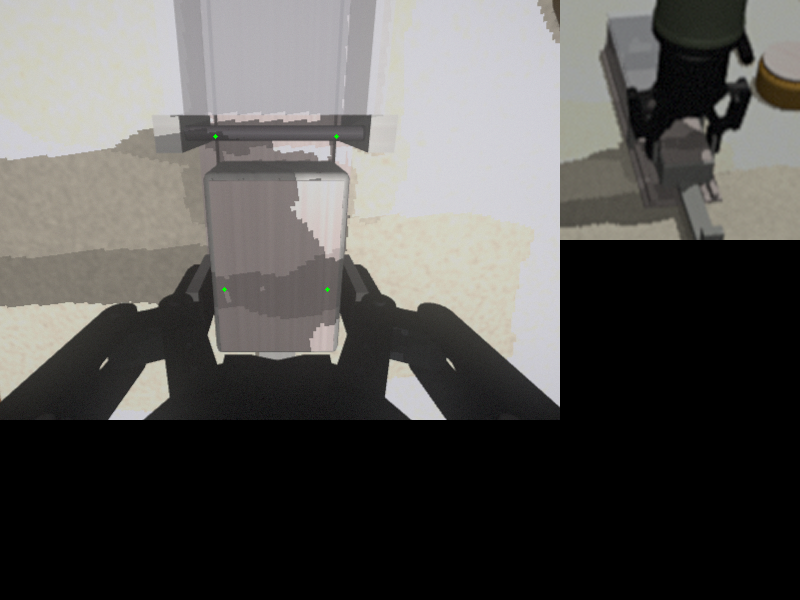

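The rail edges at (216,140) and (335,140) match the projected points. The tin is centred and parallel, with its nose short of the flap. Lowering.

Emit:
{"op": "apply_moves", "data": {
  "steps": [
    [0, -0.05, 0.5, 0],
    [0, -0.05, 1, 0],
    [0, -0.05, 1.5, 0],
    [0, -0.05, 1.9, 0],
    [0, -0.05, 2.2, 0],
    [0, -0.05, 2.4, 0],
    [0, -0.05, 2.55, 0],
    [0, -0.05, 2.65, 0],
    [0, -0.05, 2.7, 0],
    [0, -0.05, 2.75, 0]
  ]
}}

```text
clock: 9.47
position: [0.6403, -0.0997, 0.0134]
tool_rot: [3.142, 0.0, 1.426]
force: [-6.8, 1.7, 15.8]
grip_width: 0.0585
```

Emit:
{"op": "apply_moves", "data": {
  "steps": [
    [0, 0, -0.05, 0],
    [0, 0, -0.05, 0],
    [0, 0, -0.05, 0],
    [0, 0, -0.05, 0],
    [0, 0, -0.05, 0],
    [0, 0, -0.05, 0],
    [0, 0, -0.05, 0],
    [0, 0, -1.5, 0],
    [0, 0, -3.5, 0],
    [0, 0, -6, 0]
  ],
  "claw": 0
}}

```text
clock: 10.3
position: [0.6396, -0.0996, 0.0734]
tool_rot: [-3.14, 0.0, 1.426]
force: [-0.2, -0.1, -0.2]
grip_width: 0.0857
```

Emit:
{"op": "apply_moves", "data": {
  "steps": [
    [-1, 0, -2, 0],
    [-4, 0, -3, 0],
    [-7, 0, -3, 0],
    [-10, 0, -3, 0],
    [-12, 0, -3, 0],
    [-12, 0, -3, 0],
    [-12, 0, -3, 0],
    [-12, 0, -3, 0],
    [-12, 0, -3, 0],
    [-12, 0, -3, 0]
  ],
  "claw": 1
}}

```text
clock: 11.13
position: [0.6233, -0.2172, 0.103]
tool_rot: [3.141, -0.0, 1.427]
force: [-0.9, -0.1, -0.6]
grip_width: -0.0003
```

```bash
python3 - <<'E'
from h import *
c=grab('wrist'); s=telemetry.observe(); print(s['clock'],s['position'],s['tool_rot'],s['force'],s['grip_width'])
yl=1.4256;L=np.array([np.cos(yl),np.sin(yl)]);Y=np.array([L[1],-L[0]]);o=np.array([.6511,-.0275])
def lane(p): r=np.array(p[:2])-o; return np.round([r@L,r@Y],4)
print('tcp in lane',lane(s['position']))
for n,cc in (('wrist',c),('side',grab('side'))):
  for k in ('tin_mid','tin_tab'):
    print(n,k,[(np.round(q['uv']).tolist(),round(q['score'],2),lane(at(q['uv'],.022,cc)).tolist()) for q in cams.pinpoint(n,k)[:3]])
save('set',c[0])
E
```

```text
11.1833 [ 0.62329284 -0.21736171  0.10297247] [ 3.14149112e+00 -2.76661866e-04  1.42709712e+00] [-0.81545334 -0.26241289 -0.03241176] -0.00017118905541850348
tcp in lane [-0.1919 -0.    ]
wrist tin_mid [([278.0, 35.0], 0.69, [-0.0622, 0.0009]), ([277.0, 235.0], 0.53, [-0.208, 0.0002])]
wrist tin_tab [([278.0, 234.0], 0.63, [-0.2071, 0.0007])]
side tin_mid [([372.0, 240.0], 0.97, [-0.0682, -0.002]), ([187.0, 197.0], 0.94, [0.1323, -0.41]), ([201.0, 305.0], 0.89, [-0.2029, -0.3761])]
side tin_tab [([178.0, 160.0], 0.7, [0.2872, -0.4384]), ([272.0, 306.0], 0.63, [-0.2205, -0.2377]), ([393.0, 290.0], 0.57, [-0.2104, 0.0066])]
```

View pics/set.png

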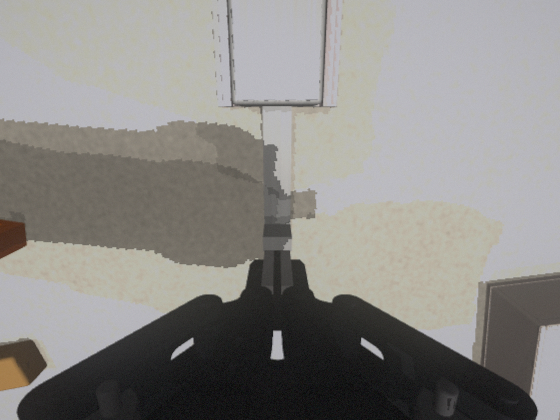

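Emit:
{"op": "apply_moves", "data": {
  "steps": [
    [-2, 0, 0, 0],
    [-4, 0, 0, 0],
    [-5.5, 0, 1, 0],
    [-5.5, 0, 3.5, 0],
    [-5.5, 0, 6, 0],
    [-5.5, 0, 7.8, 0],
    [-5.5, 0, 8.5, 0],
    [-5.5, 0, 8.5, 0],
    [-5.5, 0, 8.5, 0],
    [-5.5, 0, 8.5, 0]
  ]
}}

```text
clock: 12.27
position: [0.6157, -0.2731, 0.0189]
tool_rot: [3.14, 0.0, 1.426]
force: [-0.1, 0.8, -0.7]
grip_width: -0.0002
```

Emit:
{"op": "apply_moves", "data": {
  "steps": [
    [0.3, 0, 0, 0],
    [0.6, 0, 0, 0],
    [1, 0, 0, 0],
    [1.4, 0, 0, 0],
    [1.8, 0, 0, 0],
    [2.2, 0, 0, 0],
    [2.6, 0, 0, 0],
    [3, 0, 0, 0],
    [3.4, 0, 0, 0],
    [3.8, 0, 0, 0]
  ]
}}

```text
clock: 13.1
position: [0.6206, -0.2352, 0.0179]
tool_rot: [3.141, 0.0, 1.426]
force: [0.4, -2.4, 1.9]
grip_width: 0.0002
```

Emit:
{"op": "apply_moves", "data": {
  "steps": [
    [0.5, 0, 0, 0],
    [1, 0, 0, 0],
    [1.5, 0, 0, 0],
    [2, 0, 0, 0],
    [2.5, 0, 0, 0],
    [3, 0, 0, 0],
    [3.5, 0, 0, 0],
    [4, 0, 0, 0],
    [4.5, 0, 0, 0],
    [5, 0, 0, 0]
  ]
}}

```text
clock: 13.93
position: [0.6278, -0.1854, 0.0179]
tool_rot: [3.142, 0.0, 1.426]
force: [-0.8, -4.3, 3.9]
grip_width: 0.0002
```

Emit:
{"op": "apply_moves", "data": {
  "steps": [
    [0.5, 0, 0, 0],
    [1, 0, 0, 0],
    [1.5, 0, 0, 0],
    [2, 0, 0, 0],
    [2.5, 0, 0, 0],
    [3, 0, 0, 0],
    [3.5, 0, 0, 0],
    [4, 0, 0, 0],
    [4.5, 0, 0, 0],
    [5, 0, 0, 0]
  ]
}}

```text
clock: 14.77
position: [0.635, -0.1358, 0.0178]
tool_rot: [-3.142, 0.0, 1.426]
force: [-0.4, -4.9, 4.0]
grip_width: 0.0003
```

```bash
python3 - <<'E'
from h import *
c=grab('scene'); s=telemetry.observe(); print(s['clock'],s['position'],s['tool_rot'],s['force'])
yl=1.4256;L=np.array([np.cos(yl),np.sin(yl)]);Y=np.array([L[1],-L[0]]);o=np.array([.6511,-.0275])
def lane(p): r=np.array(p[:2])-o; return np.round([r@L,r@Y],4)
print('tcp in lane',lane(s['position']))
d=grab('side')
for n,cc in (('scene',c),('side',d)):
  for k in ('tin_mid','tin_tab'):
    print(n,k,[(np.round(q['uv']).tolist(),round(q['score'],2),lane(at(q['uv'],.022,cc)).tolist()) for q in cams.pinpoint(n,k)[:4]])
b=np.hstack([cv2.resize(i,(400,400),interpolation=cv2.INTER_CUBIC) for i in (c[0][190:330,195:335],d[0][140:280,300:440])])
save('push',b)
E
```

```text
14.8167 [ 0.63522589 -0.13439056  0.01774447] [-3.14144379e+00 -8.41477753e-04  1.42676701e+00] [-0.48905576 -2.78510436  3.04454292]
tcp in lane [-0.1081 -0.0002]
scene tin_mid [([370.0, 200.0], 0.97, [0.1626, -0.4162]), ([264.0, 268.0], 0.73, [0.0509, -0.004]), ([265.0, 176.0], 0.68, [-0.1837, -0.3846])]
scene tin_tab [([228.0, 197.0], 0.78, [-0.2164, -0.2278]), ([418.0, 212.0], 0.75, [0.3044, -0.4238]), ([216.0, 251.0], 0.66, [-0.0925, 0.0005])]
side tin_mid [([188.0, 194.0], 0.9, [0.1431, -0.4081]), ([200.0, 306.0], 0.89, [-0.205, -0.3771]), ([362.0, 202.0], 0.47, [0.0608, 0.003])]
side tin_tab [([173.0, 162.0], 0.72, [0.284, -0.4507]), ([376.0, 248.0], 0.61, [-0.0905, 0.0011])]
```

View pics/push.png

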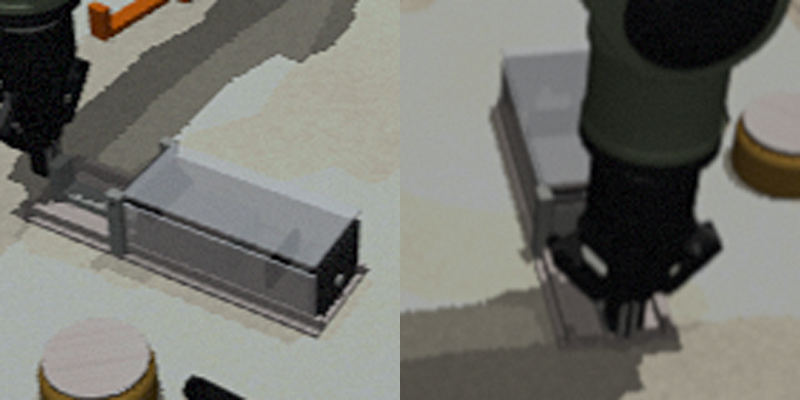

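Emit:
{"op": "apply_moves", "data": {
  "steps": [
    [0.3, 0, 0, 0],
    [0.6, 0, 0, 0],
    [0.9, 0, 0, 0],
    [1.2, 0, 0, 0],
    [1.5, 0, 0, 0],
    [1.8, 0, 0, 0],
    [2, 0, 0, 0],
    [2.2, 0, 0, 0],
    [2.35, 0, 0, 0],
    [2.45, 0, 0, 0]
  ]
}}

```text
clock: 15.9
position: [0.6385, -0.1118, 0.0178]
tool_rot: [3.142, -0.0, 1.426]
force: [0.2, -2.3, -0.8]
grip_width: 0.0001
```

Emit:
{"op": "apply_moves", "data": {
  "steps": [
    [0.03, 0, 0, 0],
    [0.06, 0, 0, 0],
    [0.09, 0, 0, 0],
    [0.12, 0, 0, 0],
    [0.15, 0, 0, 0],
    [0.18, 0, 0, 0],
    [0.21, 0, 0, 0],
    [0.24, 0, 0, 0],
    [0.27, 0, 0, 0],
    [0.3, 0, 0, 0]
  ]
}}

```text
clock: 16.73
position: [0.639, -0.1091, 0.0178]
tool_rot: [3.142, 0.0, 1.426]
force: [0.9, -1.1, -0.3]
grip_width: -0.0001
```

Emit:
{"op": "apply_moves", "data": {
  "steps": [
    [0.03, 0, 0, 0],
    [0.06, 0, 0, 0],
    [0.09, 0, 0, 0],
    [0.12, 0, 0, 0],
    [0.15, 0, 0, 0],
    [0.18, 0, 0, 0],
    [0.21, 0, 0, 0],
    [0.24, 0, 0, 0],
    [0.27, 0, 0, 0],
    [0.3, 0, 0, 0]
  ]
}}

```text
clock: 17.57
position: [0.6394, -0.1061, 0.0178]
tool_rot: [3.142, -0.0, 1.426]
force: [-0.6, -1.0, -1.8]
grip_width: -0.0003
```

```bash
python3 -c "
from h import *
s=telemetry.observe();print(s['clock'],s['position'],s['force'])"
```

```text
17.5667 [ 0.63940214 -0.10609463  0.01778265] [-0.63868167 -1.01172322 -1.79391379]
```

Emit:
{"op": "apply_moves", "data": {
  "steps": [
    [0.03, 0, 0, 0],
    [0.06, 0, 0, 0],
    [0.09, 0, 0, 0],
    [0.12, 0, 0, 0],
    [0.15, 0, 0, 0],
    [0.18, 0, 0, 0],
    [0.21, 0, 0, 0],
    [0.24, 0, 0, 0],
    [0.27, 0, 0, 0],
    [0.3, 0, 0, 0]
  ]
}}

```text
clock: 18.4
position: [0.6398, -0.1031, 0.0178]
tool_rot: [-3.142, 0.0, 1.426]
force: [-0.4, -1.7, -1.4]
grip_width: 0.0
```

Emit:
{"op": "apply_moves", "data": {
  "steps": [
    [0.03, 0, 0, 0],
    [0.06, 0, 0, 0],
    [0.09, 0, 0, 0],
    [0.12, 0, 0, 0],
    [0.15, 0, 0, 0],
    [0.18, 0, 0, 0],
    [0.21, 0, 0, 0],
    [0.24, 0, 0, 0],
    [0.27, 0, 0, 0],
    [0.3, 0, 0, 0]
  ]
}}

```text
clock: 19.23
position: [0.6402, -0.1006, 0.0178]
tool_rot: [-3.142, 0.0, 1.425]
force: [-0.5, -5.0, 0.2]
grip_width: 0.0004
```

Emit:
{"op": "apply_moves", "data": {
  "steps": [
    [0.02, 0, 0, 0],
    [0.04, 0, 0, 0],
    [0.06, 0, 0, 0],
    [0.08, 0, 0, 0],
    [0.1, 0, 0, 0],
    [0.1, 0, 0, 0],
    [0.1, 0, 0, 0],
    [0.1, 0, 0, 0],
    [0.1, 0, 0, 0],
    [0.1, 0, 0, 0]
  ]
}}

```text
clock: 20.07
position: [0.6403, -0.0999, 0.0178]
tool_rot: [-3.142, 0.001, 1.425]
force: [0.3, -6.6, -0.4]
grip_width: 0.0001
```

```bash
python3 -c "
from h import *
for i in range(4):
  cams.grab_frame('side'); s=telemetry.observe();print(s['clock'],s['position'],s['force'],s['moment'])"
```

```text
20.1167 [ 0.64026373 -0.09992099  0.01778752] [-1.47626122 -6.32083275 -0.67211462] [-1.38284643  0.15827473 -0.01596001]
20.1667 [ 0.64026191 -0.09992741  0.01780155] [-0.65002101 -5.8507063   0.29094479] [-1.38084832e+00  2.07551863e-01  1.36186697e-03]
20.2167 [ 0.64024543 -0.09994045  0.01779233] [-1.14797228 -6.42271538 -0.28650641] [-1.36031882  0.18139499 -0.01024756]
20.2667 [ 0.64028224 -0.09993446  0.01779511] [-1.10833606 -6.20104632 -0.53735802] [-1.40097787  0.16295632 -0.03005461]
```

Emit:
{"op": "apply_moves", "data": {
  "steps": [
    [0.03, 0, 0, 0],
    [0.06, 0, 0, 0],
    [0.09, 0, 0, 0],
    [0.12, 0, 0, 0],
    [0.15, 0, 0, 0],
    [0.18, 0, 0, 0],
    [0.2, 0, 0, 0],
    [0.2, 0, 0, 0],
    [0.2, 0, 0, 0],
    [0.2, 0, 0, 0]
  ]
}}

```text
clock: 21.1
position: [0.6404, -0.0989, 0.0178]
tool_rot: [-3.142, 0.002, 1.425]
force: [-2.8, -10.6, -1.0]
grip_width: 0.0
```

```bash
python3 -c "
from h import *
for i in range(2):
  cams.grab_frame('side'); s=telemetry.observe();print(s['clock'],s['position'],s['force'])"
```

```text
21.15 [ 0.64041216 -0.09890222  0.01782109] [ -1.48475127 -11.36414798  -0.28288758]
21.2 [ 0.64038787 -0.09891236  0.01779893] [ -1.4663018  -10.89451505  -0.77907018]
```

Emit:
{"op": "apply_moves", "data": {
  "steps": [
    [0.03, 0, 0, 0],
    [0.06, 0, 0, 0],
    [0.09, 0, 0, 0],
    [0.11, 0, 0, 0],
    [0.11, 0, 0, 0],
    [0.11, 0, 0, 0],
    [0.11, 0, 0, 0],
    [0.11, 0, 0, 0],
    [0.11, 0, 0, 0],
    [0.11, 0, 0, 0]
  ]
}}

```text
clock: 22.03
position: [0.6404, -0.0983, 0.0178]
tool_rot: [-3.141, 0.002, 1.424]
force: [-1.6, -13.0, -0.8]
grip_width: -0.0002
```

```bash
python3 -c "
from h import *
for i in range(3):
  cams.grab_frame('scene'); s=telemetry.observe();print(s['clock'],s['position'],s['force'])"
```

```text
22.0833 [ 0.64044551 -0.09838993  0.01783327] [ -2.22286373 -12.31972029  -0.63426469]
22.1333 [ 0.64045683 -0.09837909  0.01782196] [ -2.34745783 -12.46033573  -0.19658259]
22.1833 [ 0.64044651 -0.09836919  0.01782664] [ -1.23622587 -12.7234796    0.04254907]
```

Emit:
{"op": "apply_moves", "data": {
  "steps": [
    [0.03, 0, 0, 0],
    [0.03, 0, 0, 0],
    [0.03, 0, 0, 0],
    [0.03, 0, 0, 0],
    [0.03, 0, 0, 0],
    [0.03, 0, 0, 0],
    [0.03, 0, 0, 0],
    [0.03, 0, 0, 0],
    [0.03, 0, 0, 0],
    [0.03, 0, 0, 0]
  ]
}}

```text
clock: 23.02
position: [0.6405, -0.0982, 0.0178]
tool_rot: [-3.141, 0.002, 1.424]
force: [-1.1, -13.1, 0.7]
grip_width: -0.0
```

Emit:
{"op": "apply_moves", "data": {
  "steps": [
    [-0.1, 0, 0, 0],
    [-0.2, 0, 0, 0],
    [-0.35, 0, 0, 0],
    [-0.5, 0, 0, 0],
    [-0.7, 0, 0, 0],
    [-1, 0, 0, 0],
    [-2, 0, 0, 0],
    [-4, 0, 0, 0],
    [-7, 0, 0, 0],
    [-10, 0, 0, 0]
  ]
}}

```text
clock: 23.85
position: [0.6263, -0.1956, 0.0179]
tool_rot: [3.141, -0.0, 1.427]
force: [-1.0, -0.9, 0.4]
grip_width: -0.0003
```

Emit:
{"op": "apply_moves", "data": {
  "steps": [
    [-2, 0, 0, 0],
    [-3, 0, -2, 0],
    [-3, 0, -5, 0],
    [-3, 0, -8, 0],
    [-3, 0, -10, 0],
    [-3, 0, -11, 0],
    [-3, 0, -11, 0],
    [-3, 0, -11, 0],
    [-3, 0, -11, 0],
    [-3, 0, -11, 0]
  ]
}}

```text
clock: 24.68
position: [0.6214, -0.2243, 0.1263]
tool_rot: [-3.139, -0.0, 1.426]
force: [0.4, 0.9, -1.5]
grip_width: -0.0004
```

```bash
python3 - <<'E'
from h import *
c=grab('scene'); s=telemetry.observe(); print(s['clock'],s['position'],s['force'])
yl=1.4256;L=np.array([np.cos(yl),np.sin(yl)]);Y=np.array([L[1],-L[0]]);o=np.array([.6511,-.0275])
def lane(p): r=np.array(p[:2])-o; return np.round([r@L,r@Y],4)
d=grab('side');w=grab('wrist')
for n,cc in (('scene',c),('side',d),('wrist',w)):
  for k in ('tin_mid','tin_tab'):
    print(n,k,[(np.round(q['uv']).tolist(),round(q['score'],2),lane(at(q['uv'],.022,cc)).tolist()) for q in cams.pinpoint(n,k)[:4]])
for q in ('block','jar','bowl'): print(q,[np.round(at(x['uv'],0,d)[:2],3).tolist() for x in cams.pinpoint('side',q)[:3]])
b=np.hstack([cv2.resize(i,(400,400),interpolation=cv2.INTER_CUBIC) for i in (c[0][190:330,195:335],d[0][140:280,300:440])])
save('end',b)
E
```

```text
24.7333 [ 0.621524   -0.22432626  0.12643861] [ 0.13394398  0.67120687 -0.13166811]
scene tin_mid [([265.0, 178.0], 0.73, [-0.1769, -0.3706]), ([370.0, 202.0], 0.69, [0.1653, -0.4049]), ([275.0, 274.0], 0.55, [0.0835, -0.0005])]
scene tin_tab [([418.0, 212.0], 0.85, [0.3032, -0.4231]), ([231.0, 197.0], 0.62, [-0.2083, -0.2292])]
side tin_mid [([199.0, 301.0], 0.84, [-0.1922, -0.3795]), ([188.0, 195.0], 0.55, [0.1392, -0.4078])]
side tin_tab [([274.0, 306.0], 0.96, [-0.2212, -0.2344]), ([374.0, 236.0], 0.87, [-0.0543, 0.0035]), ([175.0, 160.0], 0.57, [0.2895, -0.4455])]
wrist tin_mid []
wrist tin_tab [([23.0, 220.0], 0.62, [-0.2099, -0.2276]), ([279.0, 22.0], 0.6, [-0.0558, 0.0005])]
block [[0.335, -0.342], [0.459, 0.263], [0.528, -0.376]]
jar [[0.579, 0.37]]
bowl [[0.459, 0.398]]
```

View pics/end.png

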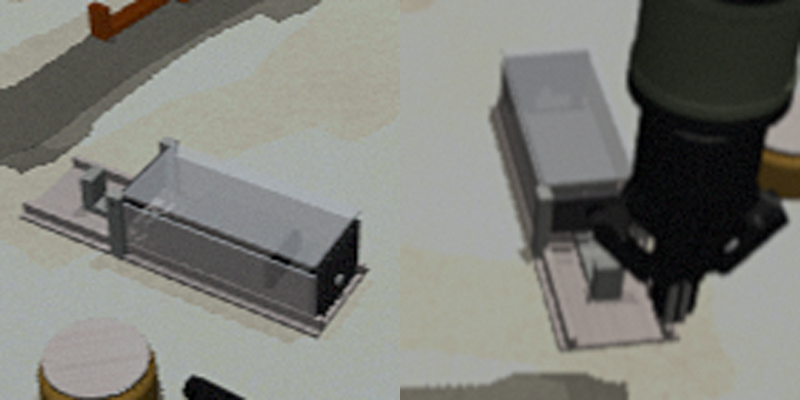

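The robot is clear. The tab stands in the mouth at lane x of about −55 mm, which puts tin_mid at about 89 mm. The dark flap hangs shut behind the tin, at about (590,205) in the right half of the picture. The bystanders have not moved.

```bash
python3 -c "
from h import *
print(workorder.job_done())"
```

```text
the job is handed in; nothing more can be done
None
```

I set the plain steel tin down in the lane mouth and pushed it by its tab through the flap and onto the counting pad. I then let go, backed the arm clear, and handed the job in at about 25 s.

- **Pad press:** The nose met the pad with the tin's centre at lane x of about 88 mm. I built the push up in small steps. It held a little over a second at a wrist reading of about 13 N, which is roughly 11–12 N on the pad once the 1–2 N of sliding friction is taken off. The highest reading I saw along the push was about 13 N.
- **Final position:** After release the networks put the tab at lane x of about −55 mm, which puts the tin's centre at about 89 mm. One scene-camera reading said 83.5 mm, but that view looks through the hood and is less reliable.
- **Flap:** It looks shut in the side picture. The push force also dropped as the tin's centre passed about 77 mm, as it should when the flap falls.
- **Bystanders:** The blocks, jar and bowl are where they were to within measurement noise; the bowl and block readings differ by up to about 2 cm between looks. I never went near them.
- **Set-down:** The wrist briefly read about 16 N upward and 7 N sideways as the tin touched the lane floor. The next picture showed it seated straight between the rails.

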